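# Lock the bayonet light module and turn it up

## Task

Fit the stout light module into the slotted bayonet socket of the light source: lower it in with its lugs in the open slots, press it down against the spring, twist it clockwise to the stop and let it rise into its notches so that it stays locked, then let go. After that turn only the small inner knob of the coaxial control clockwise to its stop, without dragging the outer ring round. Leave the slim module, the bottles and the beaker standing where they are.

Things in the scene. Friction and masses are not known exactly. Their poses are not given: they have to be found in the camera images.
- light_module_center (a point): The stout light module, loose, upright on a 3 mm mat; point on its axis half-way up, 43 mm above its foot. 86 mm tall: aluminium body 45 mm across up to 52 mm, then a round black finned head 52 mm across (grip it there, any way round). Its x axis runs through its two lugs; a half turn makes no difference. A thin rib on top lies along the lugs. About 0.18 kg.
- lug (a point): tip of one of the stout module's two opposite steel lugs, on its +x side: 33 mm from the axis and 8 mm above the foot. Each lug is 10 mm wide and 8 mm high (4 to 12 mm above the foot).
- slim_module_center (a point): A slimmer, taller module that is not wanted: 104 mm tall, head 36 mm and body 30 mm in diameter, standing upright on the mat; this point is half-way up its axis. It must stay where it is.
- socket (a point): On the upright axis of the light source's bayonet socket, level with the top of its aluminium collar, 83 mm above the worktop (white housing below: 130 x 230 x 40 mm, fixed). Bore 50 mm, outside 70 mm. Axes: x to the housing's back, y along its length away from the knob, z up. Locked, the module's centre is 14 mm above this point and its x axis lies along this y axis.
- slot (a point): top end, at mid wall, of one of the two opposite open slots (16 mm wide, 30 mm from the socket's axis) that let the lugs in. Seen from above the slots lie 54 degrees anticlockwise from the socket's y axis, and opposite. From the slot the lug goes down, then clockwise under a bridge, then up into the notch.
- notch (a point): roof of one of the two opposite notches, 30 mm from the socket's axis along its +y, 17 mm below the collar's top. The lugs, twisted 54 degrees clockwise from the slots (a stop lies a few degrees further), rise 7 mm and rest against these roofs: the foot is then 29 mm below the collar's top.
- plunger (a joint): how far the spring plunger in the bore is pressed down, in m, 0 to 0.027. Free, its top is 15 mm below the collar's top; it pushes up with 2 N there and 0.3 N more for each mm. The lugs pass under the bridges only while the foot is more than 36 mm below the collar's top (plunger over 0.021); it bottoms at 42 mm below.
- knob_grip (a point): On the upright axis of the small inner knob, 22 mm above the knob's lower end (94 mm above the worktop). The knob is a round aluminium one, 36 mm in diameter and 36 mm high, with a dark line on top; its axis is 135 mm from the socket's, towards -y of the housing. It stands on the outer ring, whose top is 0.5 mm below the knob's lower end.
- inner_knob (a joint): angle of the inner knob in rad, growing clockwise seen from above; it stops at 2.4; it stays where it is left (friction 0.03 N m).
- ring_mark (a point): the white mark on the top rim of the outer ring, 30 mm from the knob's axis. The ring is black, 63 mm in diameter and 15 mm high, turns very easily about the same axis, and must not be turned.
- salt_bottle: white reagent bottle with dark red cap, 60 mm in diameter, 118 mm tall, standing on the mat; origin at the centre of its underside. Obstacle.
- stir_beaker: glass beaker 65 mm in diameter, 80 mm tall, on the mat; origin at the centre of its underside. Obstacle.
- small_bottle: white bottle with blue cap, 44 mm in diameter, 92 mm tall, on the mat; origin at the centre of its underside. Obstacle.
Things that resemble listed ones, but are neither listed nor needed, are in the scene too. What is shaped like the part that bears light_module_center but pink or yellow is not meant.

How it is judged:
By the outcome, as a careful person would: the job done as asked, in the order asked, and still so for the second after the job is handed in, with the robot touching nothing.
It also fails if it takes over 58 s, if anything falls off the work surface, if the arm or the gripper's body presses on something with over 40 N, if the wrist force passes 120 N, or if a joint passes its speed limit or range.

## Robot

A 6-joint arm with a two-finger parallel gripper is mounted at the origin on a cart in front of the work surface, level with it; the furniture and walls round the work are solid. World frame = base frame: x ahead of the robot, y to its left, z up, the work surface at z = 0. Lengths are in mm, angles in rad, forces in N, time in s.
With the tool pointing down it reaches from about 300 to 775 mm from the base axis. Payload 14.6 kg.
Tool frame: the origin (TCP) lies midway between the tips of the shut fingers; the grasp point (between the pads) lies 19 mm behind it; z points along the fingers, y is the line along which they close (so a half turn about z gives the same grasp; the last joint's range is limited). The gripper opens to 85 mm and grips with 20 to 120 N. Pads are 22 mm wide; open, the fingers measure 114 mm over their backs; the gripper's body (76 mm by 85 mm) begins 54 mm behind the grasp point. The pads swing forward as they close: fully open they stand 13 mm farther back than shut.
Start: joints at [-1.171, 0.3, 1.521, -0, 1.321, -0.067], TCP at [247.509, -491.15, 202.881] pointing down, gripper open.
Joint ranges: [-3.03, 3.03], [-0.79, 2.21], [0.23, 2.52], [-1.04, 4.18], [0, 3.07], [-2.55, 2.55]. Speed limits (rad/s): [2.22, 2.22, 2.57, 3.14, 3.14, 3.14].

## Interface

Orientations are given as a unit quaternion [x, y, z, w].
In Python, from bench import ctrl gives the robot as it stands. Calls block until the motion is done:
- ctrl.move_pose(position, orientation): joint-space move of the TCP to a pose.
- ctrl.move_straight(position, orientation=None, feed=150): straight line of the TCP; orientation=None keeps the orientation; feed is the mean speed in mm/s.
- ctrl.move_joints(angles): joint-space move.
- ctrl.grip(opening, newtons=None): finger opening in mm; newtons is the grip in N (None keeps the last); returns when the fingers have stopped.
- ctrl.dwell(seconds).
- ctrl.inverse_kinematics(position, orientation): joint angles nearest the present ones, or None.
- ctrl.get_obs(): the state.
- ctrl.camera(name): name is "scene" or "top" or "wrist"; returns a dict with "pixels" (384x512x3 uint8, red, green, blue), "z_map" (384x512 float32, mm along the optical axis (not along the pixel's ray), 0 where there is no reading), "fov_y" (degrees; the focal length in pixels is half the picture's height over the tangent of half this angle, whatever the lens; pixels are square), "cx", "cy" (the principal point, pixels), "R" (3x3) and "t" (3): a world point X has camera coordinates R X + t; the wrist camera has in their place "mount" (4x4, takes a point from camera to tool coordinates, whose origin is the TCP and whose axes are the flange's). Camera axes: x right, y down, z forward; pixel columns grow to the right and rows downward; lengths in mm; the calibration is good to about 2 mm. A picture is of the moment at which its call begins: read the wrist's pose just before it.
A pose or a line that the arm cannot do raises ctrl.IKError and nothing moves.
- ctrl.close_job(): hands the job in; it is judged then, once.
Trained networks look in the newest picture that a camera, given by its name, has taken for a name from the list of things; names that differ only in an ending like _2 or _b are one class to them, and where a whole thing is asked for, a point or a joint stands for the part that bears it (a point fixed in the world has none). Each returns a list of dicts, best first, with "score" (0 to 1); they miss things now and then, are a little off and sometimes report something else, mostly with a low value. They report only what shows in the picture. A call takes as long as a camera call. They do not tell look-alikes from the thing itself.
- ctrl.boxes_of(camera, query): "box" ([left, top, right, bottom] in pixels, round what is visible of it).
- ctrl.masks_of(camera, query): "mask" (384x512 bool, what is visible of it) and "box" ([left, top, right, bottom] in pixels, round what is visible of it).
- ctrl.mark_of(camera, query): "position" ([column, row] in pixels: a listed point, or the origin of a listed thing).
The state is a dict: "clock": time; "q": joint angles; "qd": joint speeds; "tau": joint torques, N m; "eef_pos": TCP position; "ee_rot": TCP orientation; "contact_force": force on the tool from outside, world axes, zero at the start; "ft_torque": the same for the moment, N m; "grip_width": finger opening in mm; "grip_force": force on a finger pad.
Only numpy, scipy, OpenCV 4.12 (cv2) and the standard library are available. Lean on these libraries where they do the work, as an engineer would, in place of code of your own. Each camera call takes 0.05 s, during which the arm holds its last target. There are 200 camera calls.

## Working session

There is one attempt and no reset: what is moved stays moved. The work goes in short steps, each a Python script; the robot and the scene stay as the last script left them, time stands still between calls to the robot, and variables do not carry over. Pictures are saved under pics/ and viewed, at most 10 in all, crops included, and the job is handed in when it is done.

```bash
ls; mkdir -p pics; cat > h.py <<'E'
import numpy as np, cv2
from scipy.spatial.transform import Rotation as Ro
from bench import ctrl
def cam(n):
    o=ctrl.get_obs(); c=ctrl.camera(n); H,W=c["pixels"].shape[:2]
    c["f"]=H/2/np.tan(np.radians(c["fov_y"])/2)
    if "mount" in c:
        T=np.eye(4);T[:3,:3]=Ro.from_quat(o["ee_rot"]).as_matrix();T[:3,3]=o["eef_pos"]
        c["T"]=T@np.array(c["mount"])
    else:
        T=np.eye(4);R=np.array(c["R"]);T[:3,:3]=R.T;T[:3,3]=-R.T@np.array(c["t"]);c["T"]=T
    return c
def ray(c,p):
    d=c["T"][:3,:3]@np.array([(p[0]-c["cx"])/c["f"],(p[1]-c["cy"])/c["f"],1.]);return c["T"][:3,3],d
def atz(c,p,z):
    o,d=ray(c,p);return o+d*(z-o[2])/d[2]
def atd(c,p):
    o,d=ray(c,p);return o+d*c["z_map"][int(round(p[1])),int(round(p[0]))]
def cloud(c):
    v,u=np.mgrid[:384,:512];z=c["z_map"]
    P=np.stack([(u-c["cx"])/c["f"]*z,(v-c["cy"])/c["f"]*z,z],-1)
    return P@c["T"][:3,:3].T+c["T"][:3,3]
def save(c,n): cv2.imwrite("pics/"+n,c["pixels"][:,:,::-1])
def down(yaw): # tool z down, tool y axis at world angle yaw
    y=np.array([np.cos(yaw),np.sin(yaw),0]);z=np.array([0,0,-1.]);x=np.cross(y,z)
    return Ro.from_matrix(np.stack([x,y,z],1)).as_quat()
E
python3 - <<'E'
from h import *
print(ctrl.get_obs())
for n in("top","scene"):
    c=cam(n);save(c,n+"1.png");print(n,c["T"].round(3).tolist(),c["f"],c["cx"],c["cy"])
    C=cloud(c)
    for q,z in(("light_module_center",46),("lug",11),("slim_module_center",55),("socket",83),("slot",83),("notch",66),("knob_grip",94),("ring_mark",71.5),("salt_bottle",3),("stir_beaker",3),("small_bottle",3)):
        for r in ctrl.mark_of(n,q)[:3]: print(q,round(r["score"],2),np.round(r["position"],1),atz(c,r["position"],z).round(1),atd(c,r["position"]).round(1))
E
```

```text
pics
{'clock': 0.0, 'q': array([-1.17059359e+00,  3.00471630e-01,  1.52159563e+00,  1.15731031e-05,
        1.32071762e+00, -6.66152038e-02]), 'qd': array([ 8.17552391e-04,  1.11834244e-04,  7.74562815e-04,  3.12270553e-05,
       -3.98350253e-04, -1.54175853e-04]), 'tau': array([ 1.74005068e-03, -5.43502414e+01, -3.61791265e+01, -4.68739790e-05,
        4.01523896e-03, -9.78518301e-06]), 'eef_pos': array([ 247.41036564, -490.90079339,  202.31489295]), 'ee_rot': array([ 9.72883730e-01,  2.31293954e-01, -9.34403309e-05, -5.88774894e-04]), 'contact_force': array([ 0.09822508,  0.02999743, -0.3426349 ]), 'ft_torque': array([-0.0066254 ,  0.01421665, -0.02697627]), 'grip_force': 0.0, 'grip_width': 85.21088198971613}
top [[0.024, -0.979, 0.201, 249.335], [-1.0, -0.024, 0.004, -248.74], [0.001, -0.201, -0.98, 1295.906], [0.0, 0.0, 0.0, 1.0]] 434.29596526198634 251.80653635725918 190.36034512782138
light_module_center 0.91 [154.1 234.6] [368.9  34.2  46. ] [364.9  24.7  88.2]
light_module_center 0.89 [277.5 217.7] [ 426.5 -320.1   46. ] [ 420.6 -317.8   87.3]
light_module_center 0.87 [230.9
[... 1684 characters left out ...]
11. ] [ 381.4 -595.6    8.2]
lug 0.55 [208.9 224.5] [ 363.9 -216.5   11. ] [ 364.3 -216.    10.3]
slim_module_center 0.73 [289.  188.1] [ 603.7 -347.1   55. ] [ 598.2 -350.3   60.8]
slot 0.62 [190.2 160.4] [496.2 -24.2  83. ] [ 153.7 -415.2  487.8]
notch 0.91 [186.9 159.2] [508.7   5.9  66. ] [ 149.2 -412.7  491.9]
ring_mark 0.26 [246.4 216.6] [ 413.4 -323.1   71.5] [ 225.2 -472.3  329. ]
stir_beaker 0.66 [248.1 217.3] [ 464.2 -289.5    3. ] [ 224.9 -476.8  330. ]
stir_beaker 0.56 [272.1 211.3] [ 530.1 -334.9    3. ] [ 232.  -527.   372.2]
small_bottle 0.52 [302.9 223.7] [ 542.9 -440.5    3. ] [ 524.6 -449.5   25.4]
small_bottle 0.4 [280.7 243.4] [ 438.3 -428.7    3. ] [ 257.4 -535.1  260.7]
```

```bash
python3 -c "
import cv2
a=cv2.imread('pics/top1.png')
cv2.imwrite('pics/t2.png',cv2.resize(a[110:270,120:400],None,fx=2.85,fy=2.85,interpolation=cv2.INTER_CUBIC))"
```

```text
(no output)
```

View pics/t2.png

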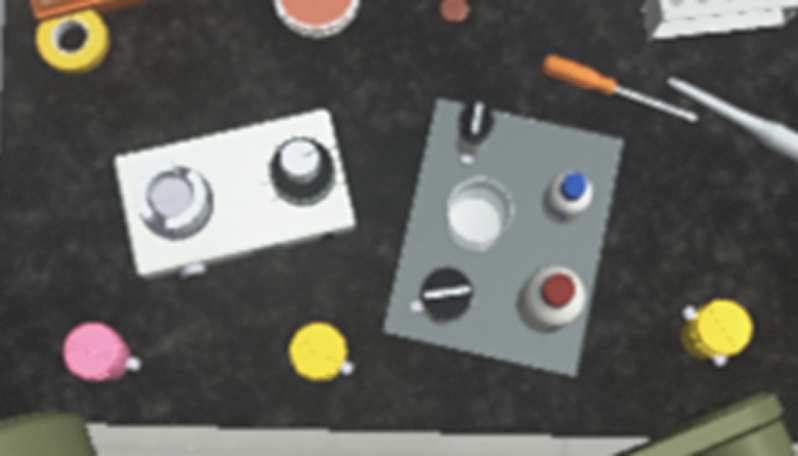

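View pics/scene1.png

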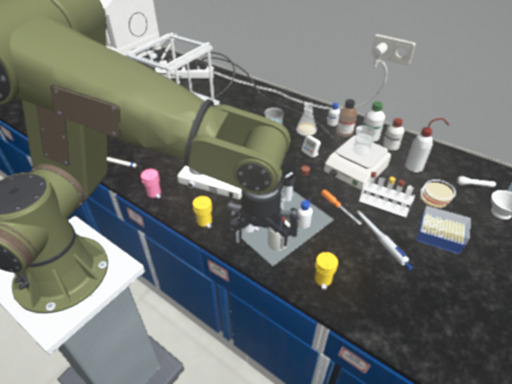

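The stout module with its rib is at about (276,212) in the top view, on the mat between the salt bottle and the beaker. The pink and yellow modules are look-alikes. The socket is at about (180,180) and the knob at about (225,168). Next I take close looks with the wrist camera.

```bash
python3 - <<'E'
from h import *
for yaw in(36,-54,-144,126):
    for p in([425,-318,250],[535,-30,250],[555,-160,250]):
        q=ctrl.inverse_kinematics(p,down(np.radians(yaw)));print(yaw,p,None if q is None else np.round(q,2))
print(ctrl.camera("wrist")["mount"])
def look(n,p,yaw,qs):
    ctrl.move_pose(p,down(np.radians(yaw))); c=cam("wrist"); save(c,n+".png")
    for q,z in qs:
        for r in ctrl.mark_of("wrist",q)[:2]: print(n,q,round(r["score"],2),np.round(r["position"]),atz(c,r["position"],z).round(1),atd(c,r["position"]).round(1))
    np.savez("pics/"+n+".npz",C=cloud(c),I=c["pixels"],T=c["T"],f=c["f"],k=[c["cx"],c["cy"]])
look("w_sock",[510,-95,330],-54,[("socket",83),("slot",83),("notch",66),("knob_grip",94),("ring_mark",71.5)])
look("w_mod",[425,-318,270],-54,[("light_module_center",46),("lug",11),("salt_bottle",3),("stir_beaker",3)])
print(ctrl.get_obs()["clock"])
a=np.hstack([cv2.imread("pics/w_sock.png"),cv2.imread("pics/w_mod.png")]);cv2.imwrite("pics/w12.png",cv2.resize(a,(800,300),interpolation=cv2.INTER_AREA))
E
```

```text
36 [425, -318, 250] [-0.71  0.22  1.51 -0.    1.41 -1.34]
36 [535, -30, 250] [-0.12  0.24  1.49 -0.    1.41 -0.75]
36 [555, -160, 250] [-0.34  0.33  1.37 -0.    1.44 -0.97]
-54 [425, -318, 250] [-0.71  0.22  1.51 -0.    1.41  0.23]
-54 [535, -30, 250] [-0.12  0.24  1.49 -0.    1.41  0.82]
-54 [555, -160, 250] [-0.34  0.33  1.37 -0.    1.44  0.6 ]
-144 [425, -318, 250] [-0.71  0.22  1.51 -0.    1.41  1.8 ]
-144 [535, -30, 250] [-0.12  0.24  1.49 -0.    1.41  2.39]
-144 [555, -160, 250] [-0.34  0.33  1.37 -0.    1.44  2.17]
126 [425, -318, 250] None
126 [535, -30, 250] [-0.12  0.24  1.49 -0.    1.41 -2.32]
126 [555, -160, 250] [-0.34  0.33  1.37 -0.    1.44 -2.54]
[[ 4.89558180e-04 -9.44724748e-01 -3.27864167e-01  8.46044421e+01]
 [ 9.99999435e-01  1.53098745e-04  1.05202631e-03  1.89666319e-01]
 [-9.43679699e-04 -3.27864496e-01  9.44724289e-01 -1.71096976e+02]
 [ 0.00000000e+00  0.00000000e+00  0.00000000e+00  1.00000000e+00]]
w_sock socket 0.67 [225. 116.] [526.5 -31.3  83. ] [524.5 -30.7  67.2]
w_sock slot 0.82 [211. 128.] [500.1 -24.8  83. ] [492.1 -22.6  40.4]
w_sock notch 0.66 [208. 108.] [519.6  -4.4  66. ] [522.   -6.1  83.1]
w_sock knob_grip 0.72 [309. 151.] [ 559.4 -161.2   94. ] [ 560.1 -157.1  108.3]
w_sock ring_mark 0.89 [307. 130.] [ 582.  -144.1   71.5] [ 582.  -144.3   70.9]
w_mod light_module_center 0.95 [ 4. 29.] [370.3  30.8  46. ] [379.4   9.   75. ]
w_mod light_module_center 0.88 [156. 133.] [ 369.4 -187.4   46. ] [ 382.  -195.5   86.2]
w_mod lug 0.97 [366. 262.] [ 379.3 -603.7   11. ] [ 463.6 -356.7  327.6]
w_mod lug 0.79 [180. 147.] [ 362.2 -222.4   11. ] [ 359.3 -221.4    1.3]
w_mod salt_bottle 0.83 [310. 181.] [ 436.9 -424.4    3. ] [ 447.5 -395.5   83.9]
w_mod stir_beaker 0.72 [304. 112.] [ 516.4 -346.2    3. ] [ 513.9 -337.2   53.1]
4.5583
```

View pics/w12.png

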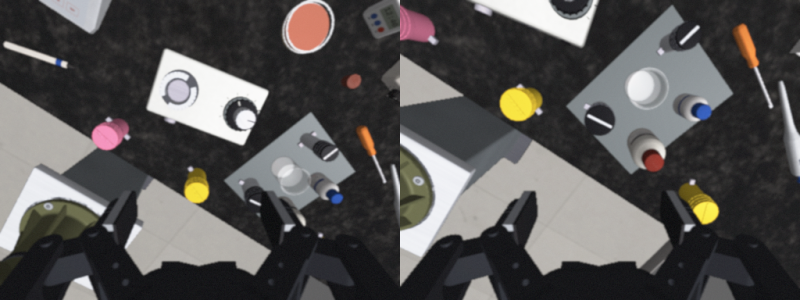

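Left half (socket view): the socket is at about (178,90) and the knob at (240,118) in the halved picture. Right half: the stout module with its white rib is at about (200,118). Next I fit these from the depth clouds.

```bash
cat > fit.py <<'E'
from h import *
def sel(C,xy,r,z0,z1):
    d=np.hypot(C[...,0]-xy[0],C[...,1]-xy[1]);return (d<r)&(C[...,2]>z0)&(C[...,2]<z1)
def circ(C,xy,r,z0,z1):
    P=C[sel(C,xy,r,z0,z1)][:,:2].astype(np.float32)
    (x,y),rr=cv2.minEnclosingCircle(P); return np.round([x,y,rr,len(P)],1),np.median(C[sel(C,xy,r,z0,z1)][:,2]).round(1)
def line(C,I,xy,r,z0,z1,white):
    g=I.mean(2);m=sel(C,xy,r,z0,z1)&((g>white) if white>0 else (g<-white))
    P=C[m][:,:2]; 
    if len(P)<4: return None
    w=np.linalg.eigh(np.cov(P.T));v=w[1][:,1];return P.mean(0).round(1),len(P),w[0].round(1),np.degrees(np.arctan2(v[1],v[0])).round(1)
E
python3 - <<'E'
from fit import *
t=cam("top")
S={"top":(cloud(t),t["pixels"])}
for n in("w_sock","w_mod"):
    d=np.load(f"pics/{n}.npz");S[n]=(d["C"],d["I"])
for n,(C,I) in S.items():
    for lab,a in dict(mod=((422,-320),40,78,95),sock=((530,-31),42,77,88),knob=((556,-160),25,100,114),ring=((556,-160),40,66,80),salt=((432,-418),40,60,125),beaker=((518,-348),45,70,90)).items():
        try: print(n,lab,*circ(C,*a))
        except Exception as e: print(n,lab,"none")
    print(" rib",line(C,I,(422,-320),22,80,100,150))
    P=C[(C[...,2]>34)&(C[...,2]<46)&(np.hypot(C[...,0]-545,C[...,1]+90)<160)][:,:2].astype(np.float32)
    print(" housing",cv2.minAreaRect(P),len(P))
E
```

```text
top mod [ 433.3 -322.9   18.3   63. ] 91.2
top sock [529.6 -34.1  35.7 174. ] 84.6
top knob [ 563.5 -164.8   18.6  117. ] 110.0
top ring [ 564.2 -163.7   33.3  216. ] 73.4
top salt [ 436.  -420.5   30.1  278. ] 92.9
top beaker [0. 0. 0. 0.] nan
 rib (array([ 437.3, -324.9]), 13, array([ 2.4, 30.3]), np.float64(93.9))
 housing ((540.95751953125, -92.86250305175781), (138.69618225097656, 230.95272827148438), 15.692706108093262) 2159
w_sock mod [ 434.4 -313.    25.8  446. ] 89.1
w_sock sock [528.4 -34.9  35.1 738. ] 83.0
w_sock knob [ 563.1 -164.3   18.   497. ] 108.0
w_sock ring [ 562.8 -164.8   32.9  712. ] 71.7
w_sock salt [ 457.1 -422.9   18.9  128. ] 82.8
w_sock beaker [ 521.2 -346.6   33.1  488. ] 80.0
 rib (array([ 432.9, -308.5]), 33, array([ 3.7, 31.1]), np.float64(100.3))
 housing ((540.4803466796875, -94.72633361816406), (137.28857421875, 231.51930236816406), 14.958800315856934) 8081
w_mod mod [ 434.8 -314.4   26.6 1278. ] 89.1
w_mod sock [0. 0. 0. 0.] nan
w_mod knob [0. 0. 0. 0.] nan
w_mod ring [ 549.1 -174.8   27.1  604. ] 71.3
w_mod salt [ 436.7 -420.1   29.8 1625. ] 91.9
w_mod beaker [ 521.  -346.9   32.8  684. ] 81.6
 rib (array([ 434.5, -317.1]), 116, array([  2.6, 107.3]), np.float64(100.1))
 housing ((495.328857421875, -139.73118591308594), (66.27848815917969, 201.44488525390625), 36.1522216796875) 3906
  return _methods._mean(a, axis=axis, dtype=dtype,
  ret = ret.dtype.type(ret / rcount)
```

```bash
python3 - <<'E'
from fit import *
Q=down(np.radians(-54))
ctrl.move_straight([434.6,-314.7,180],Q,feed=200)
c=cam("wrist");save(c,"w3.png");C=cloud(c)
m,z=circ(C,(434.6,-314.7),36,80,95);l=line(C,c["pixels"],m[:2],24,80,100,150);print(m,z,l)
P=C[sel(C,m[:2],45,5,20)];print("low",P.shape,ctrl.mark_of("wrist","lug")[:1])
if abs(m[2]-26)<2 and np.hypot(*(m[:2]-[434.6,-314.7]))<4:
    ctrl.move_straight([m[0],m[1],55],Q,feed=120)
    ctrl.grip(45,50); o=ctrl.get_obs();print(o["grip_width"],o["grip_force"],o["contact_force"],o["eef_pos"])
    ctrl.move_straight([m[0],m[1],200],Q,feed=200);o=ctrl.get_obs();print(o["grip_width"],o["contact_force"],o["ft_torque"],o["clock"])
    c=cam("wrist");save(c,"w4.png")
    np.save("pics/rib.npy",l[3])
a=np.hstack([cv2.imread("pics/w3.png"),cv2.imread("pics/w4.png")]);cv2.imwrite("pics/w34.png",cv2.resize(a,(800,300),interpolation=cv2.INTER_AREA))
E
```

```text
[ 434.7 -314.    26.4 2092. ] 89.0 (array([ 433.9, -313.8]), 216, array([  2.4, 162.7]), np.float64(99.3))
low (141, 3) [{'position': [162.5, 163.1], 'score': 0.9}]
48.14733018460184 49.748530983924866 [-2.03890454  2.87051634  9.71723679] [ 435.04996562 -314.14966292   56.0624061 ]
44.90321288973431 [ 0.22195751  0.1164961  -0.22337388] [-0.01715202 -0.02915869 -0.0008502 ] 7.8417
```

View pics/w34.png

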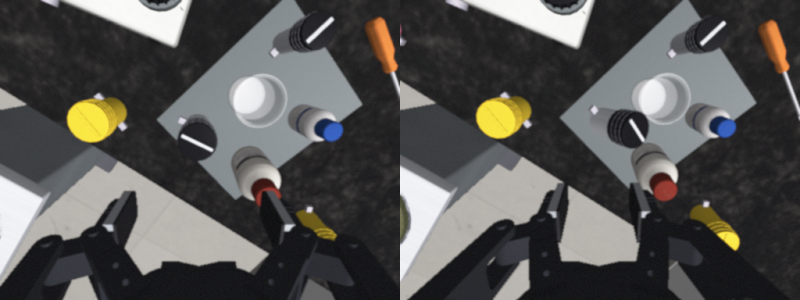

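The grasp slipped. In the left picture the module stands at about (197,140) between the fingers. In the right picture it is no longer held and has moved toward the salt bottle, at about (625,128). I'll measure its state before going on.

```bash
python3 - <<'E'
from fit import *
o=ctrl.get_obs();print(o["eef_pos"],Ro.from_quat(o["ee_rot"]).as_matrix().round(3).tolist(),o["grip_width"])
ctrl.grip(85)
ctrl.move_straight([400,-300,260],down(np.radians(-54)),feed=200)
c=cam("wrist");save(c,"w5.png");C=cloud(c)
r=[x for x in ctrl.masks_of("wrist","light_module_center")]
for x in r:
    P=C[x["mask"]];print(x["score"].__round__(2),np.round(x["box"]),np.median(P,0).round(1),np.percentile(P,[2,98],axis=0).round(0).tolist())
I=c["pixels"];cv2.imwrite("pics/w5c.png",cv2.resize(I[30:260,180:480,::-1],None,fx=2.4,fy=2.4,interpolation=cv2.INTER_CUBIC))
np.savez("pics/w5.npz",C=C,I=I)
E
```

```text
[ 434.26870093 -313.67880069  198.56686026] [[0.809, 0.588, -0.002], [0.588, -0.809, 0.001], [-0.001, -0.002, -1.0]] 44.94573305344017
0.96 [267. 113. 333. 160.] [ 460.2 -328.6   78.4] [[430.0, -367.0, 31.0], [492.0, -292.0, 97.0]]
0.84 [148. 106. 196. 147.] [ 379.7 -192.3   85.7] [[353.0, -215.0, 11.0], [400.0, -167.0, 88.0]]
0.81 [376. 225. 432. 286.] [ 410.9 -571.5   79. ] [[385.0, -609.0, 7.0], [433.0, -561.0, 88.0]]
0.67 [224.   0. 257.   6.] [ 537.3 -183.7   66.2] [[531.0, -195.0, 56.0], [551.0, -167.0, 73.0]]
0.65 [ 0.  2. 60. 43.] [375.   11.8  58.2] [[350.0, 3.0, 6.0], [391.0, 30.0, 87.0]]
```

View pics/w5c.png

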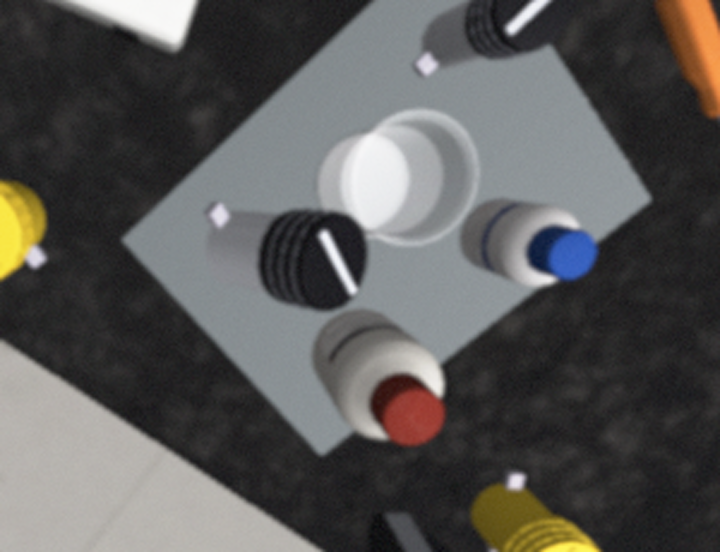

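The module is upright but leaning: its head is at about (310,260) in the crop, apparently resting near the salt bottle and beaker. The bottles have not been displaced. I'll measure the lean.

```bash
python3 - <<'E'
from fit import *
c=cam("wrist");t=cam("top")
for n,c in(("wrist",c),("top",t)):
    C=cloud(c)
    print(n,"salt",*circ(C,(436,-420),40,60,125),"beaker",*circ(C,(521,-347),45,70,90))
    M=ctrl.masks_of(n,"light_module_center")
    if n=="top":
        for r in M: print(np.median(C[r["mask"]],0).round(0),r["score"])
    for r in M:
        P=C[r["mask"]];m=np.median(P,0)
        if np.hypot(m[0]-455,m[1]+328)<25: break
    else: continue
    I=c["pixels"].mean(2)
    H=P[P[:,2]>76]
    # RANSAC plane for the top face
    rng=np.random.default_rng(0);best=(0,)
    for _ in range(800):
        a,b,d=H[rng.choice(len(H),3,False)];nn=np.cross(b-a,d-a);L=np.linalg.norm(nn)
        if L<50: continue
        nn/=L;nn*=np.sign(nn[2])
        if nn[2]<.8: continue
        k=np.abs((H-a)@nn)<1.2
        if k.sum()>best[0]: best=(k.sum(),nn,H[k])
    if best[0]:
        K=best[2];nn=np.linalg.svd(K-K.mean(0))[2][2];nn*=np.sign(nn[2]);print("plane",best[0],len(H),nn.round(3),K.mean(0).round(1),"foot",(K.mean(0)-86*nn).round(1),K.min(0).round(0),K.max(0).round(0))
    for r in ctrl.mark_of(n,"lug")[:4]: print("lug",r["score"],np.round(r["position"]),atd(c,r["position"]).round(1))
print(ctrl.get_obs()["clock"])
E
```

```text
wrist salt [ 436.5 -420.1   29.9 1823. ] 92.3 beaker [ 518.  -348.2   43.  1216. ] 81.4
plane 668 1304 [ 0.354 -0.463  0.812] [ 470.1 -346.7   86.7] foot [ 439.6 -306.9   16.8] [ 449. -371.   76.] [ 495. -327.   98.]
lug 0.86 [388. 262.] [ 3.760e+02 -6.166e+02 -4.000e-01]
lug 0.72 [21.  3.] [390.8  19.   64.7]
lug 0.67 [199. 138.] [ 3.655e+02 -2.209e+02  3.000e-01]
lug 0.59 [288. 148.] [ 437.9 -328.9   61. ]
top salt [ 436.5 -420.2   30.7  233. ] 94.0 beaker [ 542.6 -365.1   25.5   53. ] 83.1
[ 406. -578.   87.] 0.74
9.2167
```

It leans about 35° along the gripper's closing direction, and the bottles are unmoved. I'll lower the open gripper over it with the far finger in the gap between bottle and beaker. Then I'll sweep back to stand it up.

```bash
cat >> h.py <<'E'
def F(): return np.array(ctrl.get_obs()["contact_force"])
def steps(a,b,Q,n,feed,lim,v=True):
    a,b=np.array(a,float),np.array(b,float)
    for i in range(1,n+1):
        ctrl.move_straight(a+(b-a)*i/n,Q,feed=feed); f=F()
        if v: print(i,(a+(b-a)*i/n).round(0),f.round(1))
        if np.linalg.norm(f)>lim: print("STOP");return False
    return True
E
python3 - <<'E'
from fit import *
Q=down(np.radians(-54));u=np.array([.588,-.809,0])
G=np.array([454,-344,45.])
ctrl.move_straight(G+[0,0,115],Q,feed=250)
if steps(G+[0,0,60],G,Q,5,80,8):
    if steps(G,G-44*u,Q,8,50,15):
        ctrl.dwell(.2);ctrl.move_straight(G-44*u+[0,0,115],Q,feed=150)
        ctrl.move_straight([437,-310,200],Q,feed=200)
        c=cam("wrist");save(c,"w6.png");C=cloud(c)
        print(circ(C,(437,-308),42,80,105),line(C,c["pixels"],(437,-308),40,80,105,150),circ(C,(436,-420),40,60,125),circ(C,(521,-347),45,70,90))
print(ctrl.get_obs()["clock"])
E
```

```text
1 [ 454. -344.   93.] [-0.4 -0.1  1.1]
2 [ 454. -344.   81.] [-1.1 -0.5 -0.5]
3 [ 454. -344.   69.] [ 0.9  0.5 -0.3]
4 [ 454. -344.   57.] [ 0.8 -1.1  0.1]
5 [ 454. -344.   45.] [ 0.3 -0.1 -0.3]
1 [ 451. -340.   45.] [-0.2 -0.3 -0.4]
2 [ 448. -335.   45.] [-0.2 -0.6  0.4]
3 [ 444. -331.   45.] [-0.3 -0.9  0.5]
4 [ 441. -326.   45.] [-0.2 -0.4  0.3]
5 [ 438. -322.   45.] [-0.5 -0.   0.3]
6 [ 435. -317.   45.] [-0.1 -0.3  1. ]
7 [ 431. -313.   45.] [-0.4 -3.8  7.9]
8 [ 428. -308.   45.] [-0.3 -4.  13.3]
(array([ 458.7, -333.9,   24. ,  860. ]), np.float64(92.8)) (array([ 470.7, -327.9]), 12, array([0.2, 6.8]), np.float64(60.9)) (array([ 436.5, -420.1,   29.8, 2220. ]), np.float64(90.6)) (array([ 514.7, -347.2,   39.7, 1357. ]), np.float64(81.6))
15.6333
```

```bash
python3 - <<'E'
from fit import *
c=cam("wrist");C=cloud(c);t=cam("top");s=cam("scene")
a=cv2.imread("pics/w6.png")[30:270,150:450];b=t["pixels"][150:270,220:370,::-1]
cv2.imwrite("pics/v6.png",np.hstack([cv2.resize(x,(400,320),interpolation=cv2.INTER_CUBIC) for x in(a,b)]))
E
```

```text
(no output)
```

View pics/v6.png

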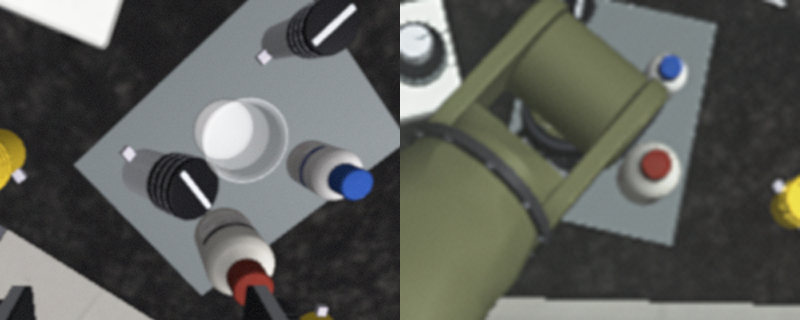

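The module is still leaning in the same way, with its head at about (185,185) in the left picture. The bottle and beaker are unmoved. I'll fit its pose properly with a two-cylinder model.

```bash
cat >> fit.py <<'E'
from scipy.optimize import least_squares
def sdcyl(h,r,z0,z1,R):
    dx=r-R;dz=np.maximum(z0-h,h-z1);return np.where((dx>0)&(dz>0),np.hypot(np.maximum(dx,0),np.maximum(dz,0)),np.maximum(dx,dz))
def pose(P,p0):
    def res(p):
        n=np.array([p[3],p[4],np.sqrt(max(1e-6,1-p[3]**2-p[4]**2))]);d=P-p[:3];h=d@n;r=np.linalg.norm(d-np.outer(h,n),axis=1)
        return np.minimum(sdcyl(h,r,0,52,22.5),sdcyl(h,r,52,86,26))
    s=least_squares(res,p0,loss="soft_l1",f_scale=1.5,x_scale=[10,10,10,.1,.1]);return s.x,np.median(abs(res(s.x)))
def modpose(c,near,p0s,n="wrist"):
    C=cloud(c);best=None
    for r in ctrl.masks_of(n,"light_module_center"):
        P=C[r["mask"]]
        if len(P)<30 or np.hypot(*(np.median(P,0)[:2]-near))>40: continue
        P=P[::max(1,len(P)//800)]
        for p0 in p0s:
            x,e=pose(P,p0)
            if best is None or e<best[1]: best=(x,e)
    if best is None: return None
    x=best[0];n=np.array([x[3],x[4],np.sqrt(1-x[3]**2-x[4]**2)])
    print("foot",x[:3].round(1),"axis",n.round(3),"tilt",np.degrees(np.arccos(n[2])).round(1),"top",(x[:3]+86*n).round(1),"err",best[1].round(2));return x[:3],n
E
python3 - <<'E'
from fit import *
c=cam("wrist");p0s=[[438,-308,12,.3,-.4],[438,-308,5,.1,-.1]]
modpose(c,(455,-328),p0s)
print(ctrl.get_obs()["eef_pos"])
E
```

```text
foot [ 440.9 -309.4   12.3] axis [ 0.307 -0.414  0.857] tilt 31.0 top [ 467.3 -344.9   86. ] err 0.37
[ 436.75330014 -309.85287493  199.31898153]
```

```bash
python3 - <<'E'
from fit import *
Q=down(np.radians(-54));u=np.array([.588,-.809,0])
G=np.array([454,-344,45.]);p0s=[[438,-308,12,.3,-.4],[438,-308,5,.1,-.1]]
im=[]
def snap():
    c=cam("wrist");im.append(cv2.resize(c["pixels"][:,:,::-1],(400,300),interpolation=cv2.INTER_AREA));modpose(c,(450,-328),p0s)
    o=ctrl.get_obs();print(o["eef_pos"].round(1),o["grip_width"],o["contact_force"].round(1))
ctrl.move_straight(G+[0,0,115],Q,feed=250);ctrl.move_straight(G,Q,feed=120);snap()
ctrl.move_straight(G-16*u,Q,feed=60);snap()
ctrl.move_straight(G-28*u,Q,feed=60);snap()
ctrl.move_straight(G-34*u,Q,feed=60);snap()
cv2.imwrite("pics/v7.png",np.vstack([np.hstack(im[:2]),np.hstack(im[2:])]))
print(ctrl.get_obs()["clock"])
E
```

```text
foot [ 440.4 -309.    12.5] axis [ 0.312 -0.414  0.855] tilt 31.3 top [ 467.3 -344.7   86. ] err 0.36
[ 454.3 -344.2   45.8] 85.04638138142889 [-0.3  0.9 -0.3]
foot [ 440.7 -308.9   12.4] axis [ 0.307 -0.416  0.856] tilt 31.1 top [ 467.1 -344.7   86. ] err 0.35
[ 444.8 -331.2   45.2] 85.5266111358048 [0.2 0.4 0.1]
foot [ 440.5 -309.2   12.3] axis [ 0.311 -0.411  0.857] tilt 31.0 top [ 467.2 -344.5   86.1] err 0.36
[ 437.7 -321.5   45.1] 85.07227787768832 [-1.1  0.  -0.1]
foot [ 440.7 -308.9   12.4] axis [ 0.308 -0.417  0.855] tilt 31.2 top [ 467.1 -344.7   85.9] err 0.35
[ 434.1 -316.6   45.1] 84.8018531376863 [ 0.  -0.2 -0.3]
18.775
```

View pics/v7.png

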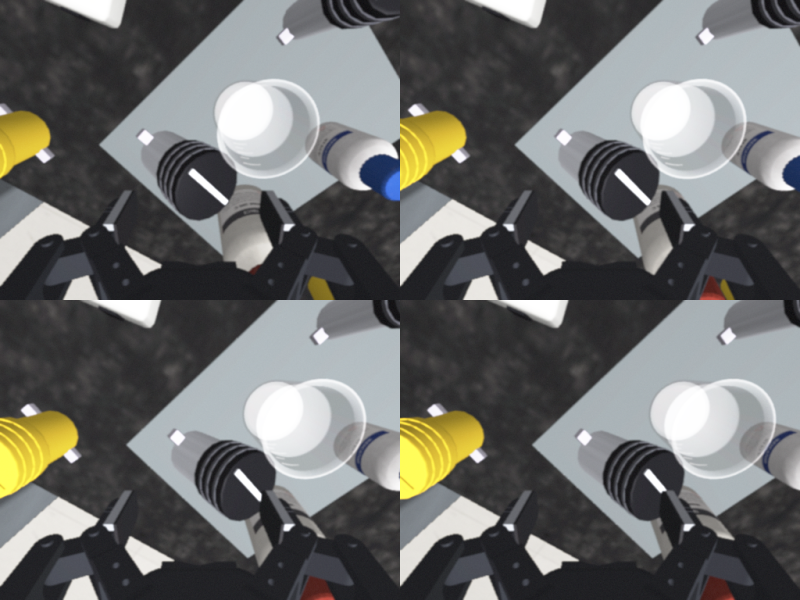

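These frames show that the fingers are not where the module is. They pass it on the near side, along tool x. So the camera-to-finger relation is off, and I'll check it by measuring the fingers themselves in the depth image.

```bash
python3 - <<'E'
from fit import *
c=cam("wrist");print(c["f"],c["cx"],c["cy"],{k:(v if np.size(v)<10 else np.shape(v)) for k,v in c.items() if k not in("T","mount")})
z=c["z_map"];M=np.array(c["mount"]);C=cloud(c)
o=ctrl.get_obs();R=Ro.from_quat(o["ee_rot"]).as_matrix()
Tl=(C-o["eef_pos"])@R
for (u,v) in[(150,260),(155,250),(160,248),(158,255),(145,275),(355,250),(362,255),(368,262),(355,247),(290,190),(305,230),(300,232)]:
    print((u,v),z[v,u].round(0),Tl[v,u].round(1),C[v,u].round(1))
m=(Tl[...,2]>-60)&(np.abs(Tl[...,1])<70)&(np.abs(Tl[...,1])>38)&(np.abs(Tl[...,0])<30)&(z>0)&(z<230)
P=Tl[m];print(len(P))
for s in(-1,1):
    K=P[P[:,1]*s>0]; print(s,np.percentile(K,[1,50,99],axis=0).round(1).tolist())
E
```

```text
277.27723631651327 254.0451414284659 188.6030678919871 {'pixels': (384, 512, 3), 'z_map': (384, 512), 'fov_y': 69.40115620869591, 'cx': 254.0451414284659, 'cy': 188.6030678919871, 'f': np.float64(277.27723631651327)}
(150, 260) 130.0 [ 10.3 -48.5 -59.2] [ 413.9 -271.3  104.2]
(155, 250) 247.0 [-48.3 -87.9  44.7] [ 343.3 -273.9    0.4]
(160, 248) 138.0 [ 11.3 -46.5 -50.3] [ 415.9 -272.3   95.3]
(158, 255) 133.0 [ 11.  -45.7 -56. ] [ 416.1 -273.2  101.1]
(145, 275) 118.0 [ 10.9 -46.3 -71.3] [ 415.7 -272.8  116.3]
(355, 250) 160.0 [ -1.5  58.7 -31.3] [ 467.4 -365.    76.4]
(362, 255) 140.0 [  7.1  54.8 -50. ] [ 472.  -356.7   95.1]
(368, 262) 134.0 [  7.3  55.3 -56.4] [ 472.5 -357.1  101.5]
(355, 247) 160.0 [  0.4  58.6 -31.2] [ 468.8 -363.7   76.3]
(290, 190) 153.0 [ 33.8  20.1 -27.2] [ 473.3 -313.    72.2]
(305, 230) 133.0 [ 22.1  24.8 -51.8] [ 466.5 -323.7   96.8]
(300, 232) 134.0 [ 21.   22.5 -51.7] [ 464.3 -322.5   96.8]
5599
-1 [[-9.8, -69.3, -59.7], [10.8, -47.2, 41.5], [29.5, -38.5, 45.8]]
1 [[-11.7, 38.3, -59.3], [15.5, 48.6, -37.9], [29.6, 69.5, 42.8]]
```

The visible fingertips are about 35–45 mm behind the nominal TCP, not 13 mm. That explains both the weak grip, which only caught the top rim, and the sweep passing over the head. I'll measure the tip offset on the clean side, then repeat the sweep deeper.

```bash
cat >> h.py <<'E'
def tips(c,w,zmax):
    o=ctrl.get_obs();Tl=(cloud(c)-o["eef_pos"])@Ro.from_quat(o["ee_rot"]).as_matrix();r=[]
    for s in(-1,1):
        m=(Tl[...,2]>-110)&(Tl[...,2]<zmax)&(Tl[...,1]*s>w/2-4)&(Tl[...,1]*s<w/2+18)&(abs(Tl[...,0])<14)&(c["z_map"]>0)
        P=Tl[m];r.append((s,len(P),np.percentile(P[:,2],[50,90,97,100]).round(1).tolist(),np.percentile(P,[3,97],axis=0).round(0).tolist()))
    return r
E
python3 - <<'E'
from fit import *
Q=down(np.radians(-54));u=np.array([.588,-.809,0])
G=np.array([454,-344,45.])
ctrl.move_straight(G-34*u+[0,0,110],Q,feed=250)
for w in(85,52,36):
    ctrl.grip(w,40);c=cam("wrist");print(w,ctrl.get_obs()["grip_width"],*tips(c,w,10),sep="\n ")
ctrl.grip(85);print(ctrl.get_obs()["clock"],ctrl.get_obs()["eef_pos"])
E
```

```text
85
 84.99383535874986
 (-1, 5564, [-88.8, -55.8, -47.9, -40.6], [[-8.0, -60.0, -107.0], [13.0, -41.0, -48.0]])
 (1, 5274, [-87.8, -55.3, -47.6, -41.1], [[-8.0, 40.0, -108.0], [13.0, 60.0, -48.0]])
52
 52.08381577349513
 (-1, 3456, [-74.6, -45.8, -38.7, -31.2], [[-7.0, -43.0, -89.0], [13.0, -25.0, -39.0]])
 (1, 3317, [-72.5, -45.5, -38.5, -31.8], [[-7.0, 26.0, -89.0], [13.0, 43.0, -39.0]])
36
 35.86744998204714
 (-1, 2957, [-71.1, -44.1, -37.0, -29.3], [[-7.0, -35.0, -87.0], [13.0, -17.0, -37.0]])
 (1, 2820, [-69.3, -43.7, -36.5, -29.3], [[-8.0, 19.0, -88.0], [13.0, 35.0, -37.0]])
21.05 [ 434.01178497 -316.48849317  155.00457439]
```

Real tips sit 41 mm behind the nominal TCP when open and 31.5 mm behind at 52 mm, with about +2.5 mm of tool-x offset. I'll repeat the righting sweep at the correct depth.

```bash
python3 - <<'E'
from fit import *
Q=down(np.radians(-54));u=np.array([.588,-.809,0])
G=np.array([452,-345.5,17.]);p0s=[[438,-308,12,.3,-.4],[438,-306,4,.05,-.05]]
ctrl.move_straight(G+[0,0,120],Q,feed=250)
if steps(G+[0,0,60],G,Q,4,100,6):
    if steps(G,G-30*u,Q,3,60,12) and steps(G-30*u,G-47*u,Q,3,60,12):
        ctrl.dwell(.3);c=cam("wrist");modpose(c,(440,-315),p0s)
        steps(G-47*u,G-47*u+[0,0,100],Q,2,200,20)
        ctrl.move_straight([437,-308,170],Q,feed=200)
c=cam("wrist");save(c,"w8.png");modpose(c,(440,-315),p0s);C=cloud(c)
print(circ(C,(437,-308),42,80,105),line(C,c["pixels"],(437,-308),26,80,105,150),circ(C,(436,-420),40,60,125),circ(C,(521,-347),45,75,90))
print(ctrl.get_obs()["clock"])
E
```

```text
1 [ 452. -346.   62.] [-0.7  0.4  0.4]
2 [ 452. -346.   47.] [0.  0.5 0.1]
3 [ 452. -346.   32.] [0.6 0.5 0.7]
4 [ 452. -346.   17.] [0.1 0.  0.2]
1 [ 446. -337.   17.] [-1.3  0.5  0.4]
2 [ 440. -329.   17.] [ 0.1 -0.1 -0.5]
3 [ 434. -321.   17.] [0.1 0.3 0.2]
1 [ 431. -317.   17.] [-0.2 -0.4 -0.2]
2 [ 428. -312.   17.] [ 0.  -0.1  0.6]
3 [ 424. -307.   17.] [-0.7  0.2 -0. ]
1 [ 424. -307.   67.] [ 0.5  0.1 -0.8]
2 [ 424. -307.  117.] [ 0.2  0.1 -0.7]
foot [ 438.6 -305.4    3.3] axis [ 0.002 -0.013  1.   ] tilt 0.8 top [ 438.8 -306.5   89.3] err 0.55
(array([ 439.2, -306.5,   26.5, 2285. ]), np.float64(89.1)) (array([ 438.9, -305.9]), 240, array([  2.4, 165.5]), np.float64(77.7)) (array([ 436.9, -419.4,   29.8, 2166. ]), np.float64(87.5)) (array([ 519.8, -351.7,   32.8, 1167. ]), np.float64(81.8))
26.5833
```

The module is upright again at (438.9,-306.3) with its rib at 78°. The salt bottle is unmoved and the beaker moved by at most about 4 mm. Next I grasp at the right depth and carry it above the socket.

```bash
cat >> fit.py <<'E'
def xt(y): return np.array([-np.sin(y),np.cos(y),0])
def held(c):
    o=ctrl.get_obs();Rm=Ro.from_quat(o["ee_rot"]).as_matrix();Tl=(cloud(c)-o["eef_pos"])@Rm
    m=(abs(Tl[...,0]-2)<34)&(abs(Tl[...,1])<27)&(Tl[...,2]<-55)&(Tl[...,2]>-72);P=Tl[m]
    g=c["pixels"].mean(2);r=m&(g>140)&(abs(Tl[...,1])<24);K=Tl[r]
    print("held",len(P),np.percentile(P,[2,50,98],axis=0).round(1).tolist(),"rib",len(K))
    if len(K)>20:
        v=np.linalg.eigh(np.cov(K[:,:2].T))[1][:,1];w=Rm[:,:2]@v;a=np.degrees(np.arctan2(w[1],w[0]))%180;print("rib c",K.mean(0).round(1),"world angle",a.round(1));return a
E
python3 - <<'E'
from fit import *
y=np.radians(-54);Q=down(y)
p=np.array([439.0,-306.3,0])-2.5*xt(y)
ctrl.move_straight(p+[0,0,100],Q,feed=200)
if steps(p+[0,0,100],p+[0,0,26],Q,2,120,6):
    ctrl.grip(35,60);o=ctrl.get_obs();print(o["grip_width"],o["grip_force"],o["contact_force"].round(1),o["eef_pos"].round(1))
    ctrl.move_straight(p+[0,0,60],Q,feed=60);o=ctrl.get_obs();print(o["grip_width"],o["grip_force"],o["contact_force"].round(1))
    if o["grip_width"]>47:
        ctrl.move_straight(p+[0,0,165],Q,feed=200)
        y2=np.radians(-54+81.3);Q2=down(y2);s=np.array([528.4,-34.9,0])-2.5*xt(y2)
        ctrl.move_pose(s+[0,0,165],Q2);ctrl.dwell(.2)
        c=cam("wrist");save(c,"w9.png");held(c);print(circ(cloud(c),(528.4,-34.9),42,78,88));o=ctrl.get_obs();print(o["grip_width"],o["eef_pos"].round(1),o["contact_force"].round(1))
print(ctrl.get_obs()["clock"])
E
```

```text
1 [ 437. -308.   63.] [ 0.1 -0.5 -0.3]
2 [ 437. -308.   26.] [-0.6  0.1 -0.3]
50.820996086552206 61.231353878974915 [-2.3  2.5  7. ] [ 437.3 -308.    27.1]
50.4656469297425 62.50191807746887 [ 0.4  0.4 -1.9]
held 9392 [[-19.6, -25.6, -69.3], [5.7, -0.1, -62.1], [27.0, 25.7, -56.0]] rib 811
rib c [  2.3  -0.9 -63.4] world angle 157.5
(array([ 528.1,  -33.8,   35.1, 1040. ]), np.float64(83.0))
50.66354552777289 [529.5 -37.9 164.9] [-0.2  0.3 -1.1]
31.1583
```

View pics/w9.png

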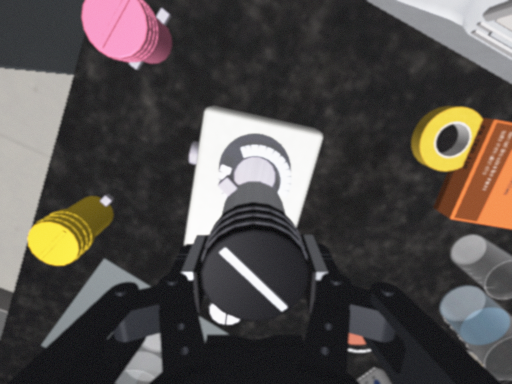

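Module held: rib centred in the grip, measured angle 157.5° against the 159° needed, socket visible below at about (255,165). I correct that and insert with force checks.

```bash
cat > ins.py <<'E'
from fit import *
S=np.array([528.3,-34.4])
def tcp(yd,z):   # TCP so that module axis lies on the socket axis
    y=np.radians(yd);R=Ro.from_quat(down(y)).as_matrix();d=R[:,:2]@np.array([2.4,-.6]);return [S[0]-d[0],S[1]-d[1]+.5,z],down(y)
def st(l):
    o=ctrl.get_obs();print(l,o["eef_pos"].round(1),o["contact_force"].round(1),o["ft_torque"].round(2),round(o["grip_width"],1),round(o["clock"],2));return o
E
python3 - <<'E'
from ins import *
yd=-54+81.3+1.5
ctrl.grip(35,80)
ctrl.move_straight(*tcp(yd,108),feed=200);st("a")
for z,lim in((101,8),(94,8),(88,10),(80,14),(72,18),(65.5,22)):
    ctrl.move_straight(*tcp(yd,z),feed=60);o=st(z)
    if np.linalg.norm(o["contact_force"])>lim: print("STOP");break
E
```

```text
a [530.2 -35.7 108.5] [ 0.6 -0.9 -1.4] [ 0.04 -0.04  0.01] 50.4 31.81
101 [530.2 -35.8 101.5] [-0.4  0.3 -1.5] [-0.01 -0.03  0.  ] 50.2 32.08
94 [529.8 -35.7  93.7] [ 0.8 -0.5 -2. ] [ 0.03  0.   -0.02] 50.3 32.34
88 [530.1 -35.7  87.9] [ 0.5 -0.4  1. ] [-0.03  0.01 -0.01] 50.3 32.59
80 [530.1 -35.7  79.9] [ 0.9 -0.6  2.9] [-0.03 -0.15 -0.05] 50.3 32.88
72 [530.2 -35.8  72.3] [-0.6 -0.3  5.8] [ 0.02 -0.12 -0.  ] 50.2 33.16
65.5 [530.4 -35.8  66.1] [-0.5  0.5  7.8] [ 0.02 -0.07  0.05] 49.8 33.42
```

```bash
python3 - <<'E'
from ins import *
yd=28.8
for d in(15,30,42,50,55,58):
    ctrl.move_straight(*tcp(yd-d,65.5),feed=60);o=st(d)
    if abs(o["ft_torque"][2])>.7 or np.linalg.norm(o["contact_force"][:2])>20: print("STOP");break
E
```

```text
15 [529.8 -36.1  66.3] [0.  1.1 7.1] [ 0.17 -0.07 -0.04] 50.3 33.83
30 [529.3 -36.3  66.4] [-0.2  0.4  6.5] [ 0.16 -0.13 -0.05] 50.5 34.23
42 [528.8 -36.4  66.4] [-0.8 -0.4  7.8] [ 0.06 -0.17 -0.02] 50.6 34.59
50 [528.5 -36.4  66.4] [-0.2  0.7  5.4] [ 0.05 -0.18 -0.01] 50.3 34.88
55 [528.3 -36.3  66.4] [0.6 1.3 6.8] [ 0.03 -0.19 -0.03] 50.3 35.13
58 [528.2 -36.3  66.4] [ 0.4 -0.2  6.6] [ 0.02 -0.19 -0.03] 50.4 35.38
```

```bash
python3 - <<'E'
from ins import *
yd=28.8;stop=None
for d in(60,62,64):
    ctrl.move_straight(*tcp(yd-d,65.5),feed=60);o=st(d)
    if abs(o["ft_torque"][2])>.3: stop=d;break
b=(stop-5) if stop else 56
ctrl.move_straight(*tcp(yd-b,65.5),feed=60);st("back")
for z in(72,76):
    ctrl.move_straight(*tcp(yd-b,z),feed=40);o=st(z)
c=cam("wrist");held(c)
E
```

```text
60 [528.1 -36.3  66.4] [0.4 0.5 7.3] [ 0.1  -0.19  0.05] 50.4 35.63
62 [527.5 -36.2  66.3] [-2.9  0.   9.9] [0.13 0.55 0.12] 50.5 35.88
64 [527.1 -36.2  66.3] [-4.5  1.3 10.7] [0.21 0.96 0.87] 50.4 36.13
back [527.7 -36.3  66.2] [-2.6 -0.1  7.1] [-0.    0.24 -0.02] 50.0 36.38
72 [527.8 -36.3  72.8] [0.  0.  4.3] [-0.11  0.03  0.03] 50.2 36.69
76 [527.7 -36.3  76.7] [ 0.8 -0.1  3.9] [-0.15 -0.11  0.  ] 50.3 36.94
held 9409 [[-19.4, -25.3, -69.3], [6.1, 0.3, -62.3], [27.3, 25.8, -56.0]] rib 782
rib c [  2.3   0.5 -63.6] world angle 102.4
```

```bash
python3 - <<'E'
from ins import *
yd=28.8-59
ctrl.move_straight(*tcp(yd,78.5),feed=40);st("pull")
ctrl.grip(80);st("open")
ctrl.move_straight(*tcp(yd,170),feed=250)
c=cam("wrist");C=cloud(c);print(circ(C,S,34,125,150),line(C,c["pixels"],S,26,130,150,150))
# knob centre from here
print("knob",circ(C,(563.1,-164.3),25,100,114),"line",line(C,c["pixels"],(563.1,-164.3),15,104,112,-110))
for y in(90,60,30,0):
    q=ctrl.inverse_kinematics([563,-164,70],down(np.radians(y)));q2=ctrl.inverse_kinematics([563,-164,70],down(np.radians(y-143)))
    print(y,None if q is None else q[5].round(2),None if q2 is None else q2[5].round(2))
I=c["pixels"];cv2.imwrite("pics/w10.png",I[:,:,::-1]);st("")
E
```

```text
pull [527.5 -36.2  78.1] [ 4.1 -0.5 -6.3] [-0.3  -0.99 -0.07] 50.1 37.24
open [527.6 -36.3  78.6] [0.6 0.  0.7] [-0.04  0.02 -0.06] 79.9 37.65
(array([ 528.8,  -34.3,   26.5, 3419. ]), np.float64(140.1)) (array([529. , -36.8]), 342, array([ 17.6, 195.7]), np.float64(102.5))
knob (array([0., 0., 0., 0.]), np.float64(nan)) line None
90 -1.92 0.58
60 -1.39 1.1
30 -0.87 1.63
0 -0.35 2.15
 [527.2 -36.2 169.4] [ 0.3 -0.1 -0.6] [ 0.02 -0.02 -0.02] 79.5 38.22
  return _methods._mean(a, axis=axis, dtype=dtype,
  ret = ret.dtype.type(ret / rcount)
```

View pics/w10.png

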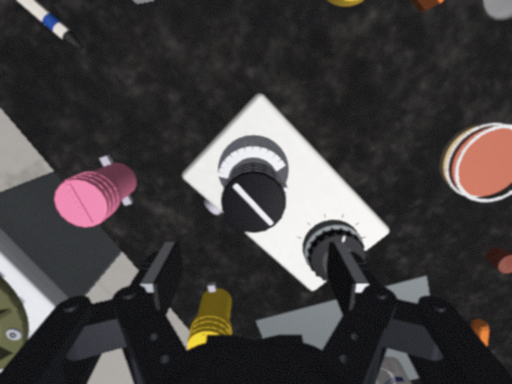

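Locked: the module's top is at z = 140 (54 + 86) and the rib is near 105° (102.5° measured). It resisted the upward pull, and the head is centred on the socket at about (253,200). Now the knob.

```bash
cat > knob.py <<'E'
from ins import *
def kt(K,yd,z):
    y=np.radians(yd);d=2.4*xt(y);return [K[0]-d[0],K[1]-d[1],z],down(y)
E
python3 - <<'E'
from knob import *
K=np.array([563.1,-164.3])
ctrl.grip(64);ctrl.move_pose(*kt(K,60,140))
c=cam("wrist");save(c,"w11.png");k,z=circ(cloud(c),K,25,100,114);print(k,z,line(cloud(c),c["pixels"],K,14,104,112,-110),[(r["score"],atz(c,r["position"],71.5).round(1)) for r in ctrl.mark_of("wrist","ring_mark")[:1]])
if abs(k[2]-18)<1.2 and np.hypot(*(k[:2]-K))<3: K=(K+k[:2])/2
print(K)
ctrl.move_straight(*kt(K,60,85),feed=150);ctrl.move_straight(*kt(K,60,50),feed=80);o=st("down")
if np.linalg.norm(o["contact_force"])<5:
    ctrl.grip(25,40);st("grip")
    d=0
    while d<165:
        d+=20 if d<100 else 10
        ctrl.move_straight(*kt(K,60-d,50),feed=60);o=st(d)
        if o["ft_torque"][2]>.25: print("stop");break
np.save("K.npy",np.r_[K,d])
E
```

```text
[ 562.2 -163.9   18.6 1588. ] 108.0 (array([ 565.9, -173.4]), 6, array([0. , 9.2]), np.float64(112.2)) [(0.97, array([ 582.5, -142.8,   71.5]))]
[ 562.65 -164.1 ]
down [ 564.7 -165.3   49.9] [ 1.3 -1.1 -0.1] [-0.02 -0.01 -0.01] 64.2 41.29
grip [ 564.9 -165.7   50.7] [-3.6 -1.6  6. ] [-0.35  0.62  0.06] 34.9 41.66
20 [ 564.2 -166.4   50.7] [-4.1 -3.2  6.7] [-0.45  0.69  0.04] 34.9 42.16
40 [ 563.4 -166.9   50.7] [-5.7 -2.2  7.1] [-0.45  0.89 -0.02] 34.7 42.66
60 [ 562.5 -167.2   50.6] [-4.7 -4.6  5.5] [-0.72  0.93  0.28] 34.9 43.16
stop
```

```bash
python3 - <<'E'
from knob import *
K=np.load("K.npy")[:2]
for d in(68,76):
    ctrl.move_straight(*kt(K,60-d,50),feed=60);o=st(d)
    if o["ft_torque"][2]>.5: print("stop");break
c=cam("wrist");print([(r["score"],atz(c,r["position"],71.5).round(1)) for r in ctrl.mark_of("wrist","ring_mark")[:1]])
I=c["pixels"];cv2.imwrite("pics/w12b.png",cv2.resize(I[150:340,150:360,::-1],None,fx=2.8,fy=2.8,interpolation=cv2.INTER_CUBIC))
E
```

```text
68 [ 562.1 -167.    50.5] [-5.1 -4.9  6. ] [-0.58  0.87  0.41] 35.1 43.45
76 [ 561.9 -166.4   50.3] [-4.6  0.3  5.3] [ 0.04  0.81 -0.03] 34.6 43.74
[(0.56, array([ 581.2, -140.5,   71.5]))]
```

```bash
python3 - <<'E'
from knob import *
K=np.load("K.npy")[:2]
ctrl.grip(64);ctrl.move_straight(*kt(K,-16,140),feed=200)
c=cam("wrist");save(c,"w13.png");st("")
np.savez("pics/w13.npz",C=cloud(c),I=c["pixels"],T=c["T"],f=c["f"],k=[c["cx"],c["cy"]])
print([(r["score"],atz(c,r["position"],71.5).round(1)) for r in ctrl.mark_of("wrist","ring_mark")[:1]])
# rectify knob top (z=108) to north-up world patches, 0.2 mm/px
def rect(img,T,f,k,z,K,h=36,n=380):
    g=np.linspace(h,-h,n);X,Y=np.meshgrid(g,g,indexing="ij") # rows: x down from +, cols: y from +
    P=np.stack([X+K[0],Y+K[1],np.full_like(X,z)],-1);q=(P-T[:3,3])@T[:3,:3]
    return cv2.remap(img,(q[...,0]/q[...,2]*f+k[0]).astype(np.float32),(q[...,1]/q[...,2]*f+k[1]).astype(np.float32),cv2.INTER_CUBIC)
d=np.load("pics/w_sock.npz");A=rect(d["I"],d["T"],d["f"],d["k"],108,K);B=rect(c["pixels"],c["T"],c["f"],[c["cx"],c["cy"]],108,K)
cv2.imwrite("pics/rect.png",np.hstack([A,B])[:,:,::-1])
E
```

```text
[ 561.3 -166.2  138.3] [ 0.8 -0.2 -0.3] [0.03 0.05 0.04] 64.0 44.88
[(0.65, array([ 582. , -145. ,   71.5]))]
```

View pics/rect.png

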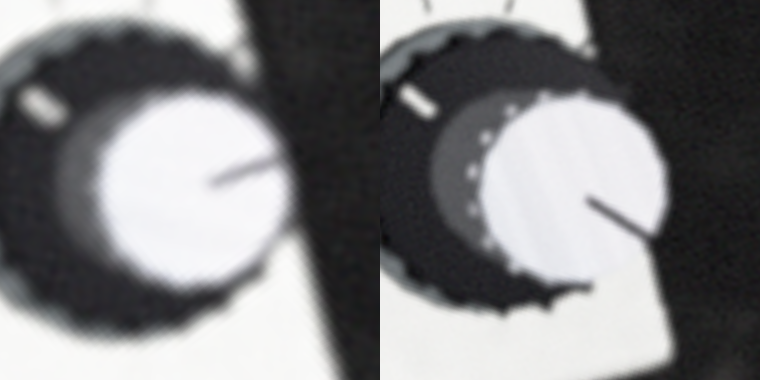

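The line moved from 20° above the horizontal to about 31–33° below it, so it turned about 53° clockwise before the grip slipped. If 2.4 rad is here, zero points to the housing's back, so this agrees with the stop. The ring mark is unmoved. I'll regrip and nudge once to confirm, then check and retreat.

```bash
python3 - <<'E'
from knob import *
K=np.load("K.npy")[:2]+[-.8,.4]
y0=-16
ctrl.move_straight(*kt(K,y0,50),feed=150)
ctrl.grip(25,50);st("grip")
for d in(4,8,12,16):
    ctrl.move_straight(*kt(K,y0-d,50),feed=60);o=st(d)
    if o["ft_torque"][2]>.3: print("stop");break
ctrl.move_straight(*kt(K,y0-d+2,50),feed=60);st("relax")
ctrl.grip(64);ctrl.move_straight(*kt(K,y0-d+2,140),feed=200)
c=cam("wrist");st("")
I=c["pixels"];C=cloud(c)
T=c["T"]
def ang(I,T,f,k):
    g=np.arange(0,360,1.);v=[]
    G=I.mean(2).astype(np.float32)
    for a in g:
        r=np.linspace(4,16,25);P=np.stack([K[0]+.8+r*np.cos(np.radians(a)),K[1]-.4+r*np.sin(np.radians(a)),np.full_like(r,108)],-1);q=(P-T[:3,3])@T[:3,:3]
        v.append(cv2.remap(G,(q[:,0]/q[:,2]*f+k[0]).astype(np.float32)[None],(q[:,1]/q[:,2]*f+k[1]).astype(np.float32)[None],cv2.INTER_LINEAR).mean())
    return g[int(np.argmin(v))],min(v),np.median(v)
d=np.load("pics/w13.npz");print("line before",ang(d["I"],d["T"],d["f"],d["k"]),"now",ang(I,T,c["f"],[c["cx"],c["cy"]]))
print([(r["score"],atz(c,r["position"],71.5).round(1)) for r in ctrl.mark_of("wrist","ring_mark")[:1]],"module",circ(C,S,34,125,150))
E
```

```text
grip [ 561.9 -166.2   51.2] [-0.3  0.5  7. ] [ 0.09 -0.03  0.04] 34.8 46.06
4 [ 561.7 -166.2   51.2] [ 0.7 -0.4  6.4] [-0.03 -0.09  0.06] 34.7 46.31
8 [ 561.6 -166.2   51.1] [ 1.1 -0.7  6. ] [-0.11 -0.09  0.16] 34.8 46.56
12 [ 561.4 -166.2   51.1] [ 1.2 -0.8  6.3] [-0.15 -0.17  0.23] 34.6 46.81
16 [ 561.3 -166.2   51. ] [ 1.3 -1.5  6.2] [-0.26 -0.19  0.47] 34.9 47.06
stop
relax [ 561.4 -166.2   51. ] [ 1.9 -1.7  6. ] [-0.2  -0.16  0.02] 34.5 47.31
 [ 559.9 -165.5  138.2] [ 0.1 -0.1 -0.5] [ 0.02 -0.    0.02] 64.3 48.35
line before (np.float64(239.0), np.float32(127.93133), np.float32(237.3818)) now (np.float64(239.0), np.float32(130.01067), np.float32(235.76941))
[(0.67, array([ 579.1, -142.5,   71.5]))] module (array([ 528.6,  -35. ,   26.7, 7882. ]), np.float64(139.9))
```

```bash
python3 - <<'E'
from knob import *
K=np.load("K.npy")[:2]
def mk(I,C):
    m=(I.mean(2)>140)&(abs(C[...,2]-71.5)<3);d=np.hypot(C[...,0]-K[0],C[...,1]-K[1]);P=C[m&(d>22)&(d<32)]
    a=np.degrees(np.arctan2(P[:,1]-K[1],P[:,0]-K[0]));a=a[(a>10)&(a<90)];return len(a),np.median(a).round(1),a.std().round(1)
for n in("w_sock","w13"):
    d=np.load(f"pics/{n}.npz");print(n,mk(d["I"],d["C"]))
c=cam("wrist");print(mk(c["pixels"],cloud(c)))
E
```

```text
w_sock (11, np.float64(51.1), np.float64(2.1))
w13 (28, np.float64(51.6), np.float64(1.9))
(26, np.float64(52.1), np.float64(1.9))
```

The ring is unmoved, the knob is at its stop and the module is locked.

```bash
python3 - <<'E'
from bench import ctrl
print(ctrl.close_job(), ctrl.get_obs()["clock"])
E
```

```text
the job is handed in; nothing more can be done
the job is handed in; nothing more can be done
```

The job is handed in, at a bit over 48 s on the clock: the stout module is locked in the socket and released, the inner knob is at its clockwise stop, and the outer ring is unmoved; a slipped first grasp tipped the module, I stood it up again, and the beaker may have shifted up to about 5 mm while the salt bottle stayed put (slim module and small bottle not re-measured).

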